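# Clear the label channel and hold a label holder pressed home behind the lip

### The job

A stray capped tube lies in the label channel along the front edge of the tube shelf: put it in the empty open tray and let go of it. Then take the label holder from its slotted stand, slide its foot down behind the shelf's front lip, in the middle between the two end blocks, and push it down against the spring underneath until it is fully home. Finish while still holding it pressed home with the gripper (the spring lifts it if you let go), and leave everything else on the table where it is.

Things in the scene. Friction and masses are not known exactly. Their poses are not given: they have to be found in the camera images.
- tube: Sizes in mm. Stray transport tube, a lying cylinder of diameter 26 and length 100 with paper label and red screw cap, about 50 g, lying along the flared mouth of the label channel (its axis along shelf y, about 61 above the table, 8 above the flare's rims). Origin on its axis at mid-length; x axis along the tube towards the cap.
- tray: Sizes in mm. Empty open white tray, fixed, outside 140 (x) x 160 (y) x 30 high, walls and floor 4 thick. Origin under its centre on the table, z up. It stands left or right in front of the robot; the holder's stand is on the other side.
- stand: Sizes in mm. Fixed grey slotted stand for the label holder, 52 (x) x 94 (y) x 33 high; its slot, open at the top, is 9 (x) x 76 (y) with its floor 8 above the table. Origin under its centre on the table.
- holder: Sizes in mm. White label holder, about 70 g: upright plate 6 thick (x) x 70 wide (y) x 75 high, a paper label on both faces, and on top a grip bar 12 thick (x) x 44 wide (y) x 24 high: 99 high overall. It starts upright in the stand's slot, on the slot's floor. Origin: centre of the plate's lower edge (its foot); z up towards the grip bar. Either face may face the robot.
- shelf: Sizes in mm. Fixed white tube shelf 240 wide (y), deck 44 high, with rows of standing red-capped tubes, tops 100 above the table, the nearest row's centres 100 behind the channel (+x). Origin on the table under the centre of the label channel, which runs along y at the front (robot-side, -x) edge, behind an aluminium lip; z up.
- mouth (a point): Sizes in mm. Centre of the label channel's mouth, 53 above the table, axes as the shelf. Lip in front and wall behind, each 4 thick, leave a gap of 10 (x -5 to +5), open above. Both rise 48 above the table, then flare out at 45 degrees to a mouth 20 wide at 53 high. Grey end blocks fill the gap to 46 high beyond 46 either side of the centre, so the open part is 92 long (y).
- spring (a joint): Sizes in mm. Travel (m) of the steel spring bar, 60 wide (y), across the bottom of the channel: 0 up (its top 14 above the table), 0.010 fully down against its stop (top 4 above the table). It needs about 4 N to start and 11 N at the stop. The holder's foot stands on it, so fully home means foot about 4 above the table.
- sanitiser: bystander: white plastic bottle, diameter 68, 170 high, loose; sizes in mm, origin at its underside's centre. To be left alone.
- jar: bystander: white screw jar with red lid, diameter 60, 75 high, loose; sizes in mm, origin at its underside's centre. To be left alone.
- tipbox: bystander: closed blue pipette-tip box 85 x 120 x 55 high, loose; sizes in mm, origin at its underside's centre. To be left alone.
- glovebox: bystander: cardboard box 120 x 220 x 75 high, loose; sizes in mm, origin at its underside's centre. To be left alone.
- cap: bystander: red screw cap, diameter 26, 18 high, loose; sizes in mm, origin at its underside's centre. To be left alone.
- slidebox: bystander: small grey box 35 x 80 x 28 high, loose; sizes in mm, origin at its underside's centre. To be left alone.
- cup: bystander: open white cup, diameter 72, 90 high, loose; sizes in mm, origin at its underside's centre. To be left alone.

How it is judged:
By the outcome, as a careful person would: the job done as asked, in the order asked, and still so for the second after the job is handed in, while the arm keeps its last pose, push and grip.
It also fails if it takes over 58 s, if anything falls off the work surface, if the arm or the gripper's body presses on something with over 40 N, if the wrist force passes 120 N, or if a joint passes its speed limit or range.

### The arm

A 7-joint arm with a two-finger parallel gripper is mounted at the origin on the work surface. World frame = base frame: x ahead of the robot, y to its left, z up, the work surface at z = 0. Lengths are in m, angles in rad, forces in N, time in s.
With the tool pointing down it reaches from about 0.4 to 0.85 m from the base axis. Payload 4.5 kg.
Tool frame: the origin (TCP) lies at the very end of the fingers, on their centre line; the grasp point (between the pads) lies 19 mm behind it (r.grip_point_offset is the distance from the TCP to the grasp point, in m); y points along the fingers, x is the direction in which the jaws open and shut, and the axes are right-handed (so a half turn about y gives the same grasp; the last joint's range is limited). The gripper opens to 88 mm and grips with 3 to 60 N. Pads are 18 mm wide; open, the fingers measure 123 mm over their backs; the gripper's body (75 mm by 187 mm) begins 45 mm behind the grasp point.
Start: joints at [-1.223, 0.689, -0.195, 1.565, 0.157, 0.902, -0.215], TCP at [0.193, 0.595, 0.239] pointing down, gripper open.
Joint ranges: [-3.01, 3.01], [-0.46, 2.08], [-1.47, 1.51], [0.13, 2.56], [-1, 4.14], [0.04, 2.09], [-2.66, 2.66]. Speed limits (rad/s): [2.57, 2.57, 3.14, 3.14, 3.14, 3.14, 3.14].

### API

Orientations are given as a unit quaternion [x, y, z, w].
In Python, from plant import get_state, snapshot, camera_params, job, r gives the robot as it stands.
- The arm moves only by the tool carry_out, never from a script. Its arguments are lists of equal length, an entry for each row: "offset": the shift along the world's x, y, z in m, a list of three; "twist": the turn about the world's z in degrees. In form: {"offset": [[tx, ty, tz], ...], "twist": [twist, ...]}. A call has 1 to 8 rows; each row shifts and turns the commanded pose from where the row before left it; what a row does not reach is not made up. A row lasts 1/8 s, in which the tool goes at most 62.5 mm and 10.7 degrees, less where a joint would pass 70% of its speed; a pose out of reach is approached as far as the arm can. A call with a gripper value outside its range is refused whole. "grip" is the finger opening in m, from 0 to 0.0881, set as the call begins (left out, the last holds). The fingers move at their own pace and stop on an object; "newtons" is the grip in N (left out, the last holds). Time passes only in rows, so rows that do not move let the fingers close. It gives the time, the measured TCP pose, the force and the opening at its end, in the units of the state.
- get_state(): the state, without advancing time (a new reading comes with each control period).
- snapshot(name): name is "scene" or "top" or "wrist"; returns the picture (420x560x3 uint8, red, green, blue); there is no depth.
- camera_params(name): a dict with "camera_matrix" (3x3 intrinsics, pixels), "eye" and "orientation" of the camera in the world. Camera axes: x right, y up, looking along -z (the intrinsics and any distortion apply to the point x, -y, -z); pixel columns grow to the right and rows downward; lengths in m; the calibration is good to about 2 mm. A picture is of the moment at which its call begins: read the wrist's pose just before it. camera_params takes no time and is no camera call; for the wrist camera it gives the pose at the moment of the call.
- job.finish_job(): hands the job in, once; it reports no verdict.
The state is a dict: "clock": time; "q": joint angles; "qd": joint speeds; "joint_torque": joint torques, N m; "tool_pos": TCP position; "eef_rot": TCP orientation; "contact_force": force on the tool from outside, world axes, zero at the start; "moment": the same for the moment, N m; "opening": opening from 0.0 (shut) to 1.0 (fully open).
Only numpy, scipy, OpenCV 4.12 (cv2) and the standard library are available. Lean on these libraries where they do the work, as an engineer would, in place of code of your own. Each camera call takes 0.05 s, during which the arm holds its last target. There are 200 camera calls.

## Working session

There is one attempt and no reset: what is moved stays moved. The work goes in short steps, Python scripts to look and compute and a tool call to move; the robot and the scene stay as the last step left them, time stands still between calls to the robot, and variables do not carry over. Pictures are saved under pics/ and viewed, about 8 in all and at most 12, crops included, and the job is handed in when it is done.

Besides the shell and the picture viewer there is one more tool, called after "Emit:" as name(argument=value, ...), one argument or row to a line, values as JSON. carry_out: Moves the arm, as the interface text tells. Its arguments: {"type":"object","properties":{"offset":{"type":"array"},"twist":{"type":"array"},"grip":{"type":"number"},"newtons":{"type":"number"}},"required":["offset","twist"]}

```bash
ls; mkdir -p pics; python3 - <<'E'
from plant import get_state, snapshot, camera_params, job, r
import cv2, numpy as np
for n in ("scene","top"):
    cv2.imwrite(f"pics/{n}0.png", cv2.resize(snapshot(n),None,fx=1.4,fy=1.4,interpolation=cv2.INTER_CUBIC)[:,:,::-1])
    print(n,camera_params(n))
s=get_state(); print(s)
E
```

```text
pics
scene {'camera_matrix': array([[421.19019594,   0.        , 278.01072292],
       [  0.        , 421.19019594, 210.25925258],
       [  0.        ,   0.        ,   1.        ]]), 'eye': array([1.11002165, 0.76111481, 0.82605401]), 'orientation': array([0.13885331, 0.41560773, 0.85907421, 0.26454012])}
top {'camera_matrix': array([[379.59330087,   0.        , 274.84060999],
       [  0.        , 379.59330087, 207.54584755],
       [  0.        ,   0.        ,   1.        ]]), 'eye': array([ 0.36716716, -0.06082591,  1.18473575]), 'orientation': array([ 0.05565407, -0.049248  , -0.70098057,  0.70929789])}
{'clock': 0.1, 'q': array([-1.22318152,  0.68994673, -0.19453824,  1.56619583,  0.15729294,
        0.9025336 , -0.21513212]), 'qd': array([-0.00061228, -0.00117401,  0.00231095, -0.00150887,  0.00069845,
       -0.0008138 ,  0.00124482]), 'joint_torque': array([-3.53932301e-03, -5.28489840e+01, -1.27158176e+00, -1.53833538e+01,
       -5.25641791e-02,  1.97888876e-03,  5.64958862e-05]), 'tool_pos': array([0.1927886 , 0.59393165, 0.23797339]), 'eef_rot': array([ 0.57236054,  0.4152779 , -0.4162004 , -0.57159855]), 'contact_force': array([ 0.72680583, -0.66248554, -0.15117852]), 'moment': array([ 0.00881506, -0.0247754 ,  0.0218313 ]), 'opening': 1.0000939616489128}
```

View pics/scene0.png

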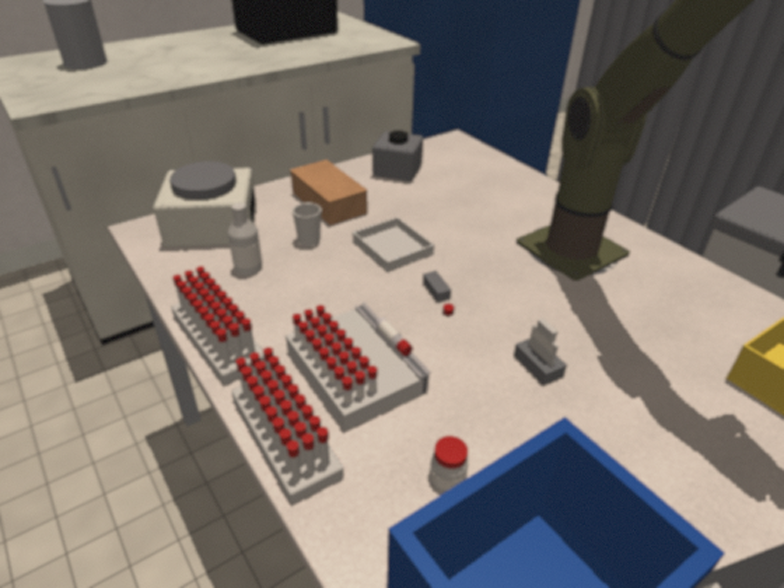

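View pics/top0.png

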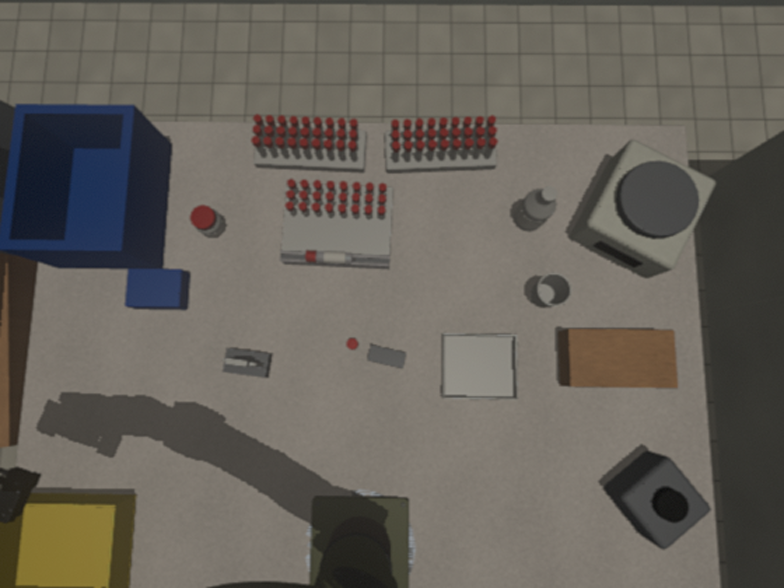

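The top view shows the shelf (channel ends about (282,260) and (390,265), tube at about (328,257), cap to the left), the stand at (247,362) with the holder, and the tray at (478,365). The cap, slidebox and jar are clear of them. The scene view agrees.

```bash
cat > h.py <<'E'
from plant import get_state, snapshot, camera_params, job, r
import cv2, numpy as np
from scipy.spatial.transform import Rotation as R
def px2w(cp,uv,z):
    K=np.array(cp["camera_matrix"]);M=R.from_quat(cp["orientation"]).as_matrix()
    d=M@(np.diag([1,-1,-1])@np.linalg.inv(K)@np.array([uv[0],uv[1],1.]))
    e=np.array(cp["eye"]);return e+d*(z-e[2])/d[2]
def w2px(cp,p):
    K=np.array(cp["camera_matrix"]);M=R.from_quat(cp["orientation"]).as_matrix()
    c=np.diag([1,-1,-1])@M.T@(np.asarray(p,float)-cp["eye"]);u=K@c;return u[:2]/u[2]
def pose():
    s=get_state();m=R.from_quat(s["eef_rot"]).as_matrix();return s["tool_pos"],m,s
def save(n,im,f=1.4): cv2.imwrite(f"pics/{n}.png",cv2.resize(im,None,fx=f,fy=f,interpolation=cv2.INTER_CUBIC)[:,:,::-1])
E
python3 - <<'E'
from h import *
np.set_printoptions(precision=4,suppress=True)
cp=camera_params("top")
for n,uv,z in [("lipL",(282,260),.053),("lipR",(390,265),.053),("tubecap",(306,256),.061),("tubeend",(352,258),.061),
  ("tray1",(442,334),.03),("tray2",(516,335),.03),("tray3",(514,398),.03),("tray4",(441,397),.03),
  ("st1",(227,347),.033),("st2",(271,350),.033),("st3",(267,377),.033),("st4",(223,373),.033),("bar",(242,362),.107),("cap",(352,343),.018),("slide",(386,356),.028)]:
    print(n,px2w(cp,np.array(uv)/1.4,z))
p,m,s=pose(); print(p,m)
w=camera_params("wrist"); print(w, m.T@(w["eye"]-p), m.T@R.from_quat(w["orientation"]).as_matrix())
E
```

```text
lipL [0.6011 0.1749 0.053 ]
lipR [ 0.5926 -0.0601  0.053 ]
tubecap [0.6089 0.1217 0.061 ]
tubeend [0.6055 0.0221 0.061 ]
tray1 [ 0.446  -0.1745  0.03  ]
tray2 [ 0.4457 -0.3346  0.03  ]
tray3 [ 0.3117 -0.3272  0.03  ]
tray4 [ 0.3118 -0.1719  0.03  ]
st1 [0.4122 0.2903 0.033 ]
st2 [0.4069 0.1948 0.033 ]
st3 [0.3493 0.2008 0.033 ]
st4 [0.3566 0.2958 0.033 ]
bar [0.3796 0.2358 0.107 ]
cap [0.4248 0.0212 0.018 ]
slide [ 0.3972 -0.0537  0.028 ]
[0.1928 0.5939 0.238 ] [[ 0.3086 -0.0004 -0.9512]
 [ 0.9512 -0.0016  0.3086]
 [-0.0017 -1.     -0.0001]]
{'camera_matrix': array([[289.7767,   0.    , 277.6405],
       [  0.    , 289.7767, 207.8408],
       [  0.    ,   0.    ,   1.    ]]), 'eye': array([0.1209, 0.6185, 0.3846]), 'orientation': array([-0.1214, -0.0873,  0.5815,  0.7997])} [ 0.001  -0.1466  0.0759] [[ 1.     -0.0001 -0.0002]
 [-0.0001  0.2957 -0.9553]
 [ 0.0001  0.9553  0.2957]]
```

Emit:
carry_out(
  offset=[
    [0.024,-0.043,-0.004],
    [0.024,-0.043,-0.004],
    [0.024,-0.043,-0.004],
    [0.024,-0.043,-0.004],
    [0.024,-0.043,-0.004],
    [0.024,-0.043,-0.004],
    [0.024,-0.043,-0.004],
    [0.02,-0.043,-0.004],
  ],
  twist=[-9,-9,-9,-9,-9,-9,-9,-9],
)

```text
clock: 1.1
tool_pos: [0.3817, 0.2491, 0.2066]
eef_rot: [0.707, -0.002, 0.002, -0.707]
contact_force: [0.3, 0.2, -1.5]
opening: 1.0
```

Emit:
carry_out(
  offset=[
    [0,0,0],
    [0,0,0],
  ],
  twist=[0,0],
)

```text
clock: 1.35
tool_pos: [0.3806, 0.2512, 0.2067]
eef_rot: [-0.707, -0.001, 0.001, 0.707]
contact_force: [-0.2, 0.4, 0.6]
opening: 0.998
```

```bash
python3 - <<'E'
from h import *
np.set_printoptions(precision=4,suppress=True)
p,m,s=pose(); print(s["clock"],p,m[:,0],m[:,1],s["q"])
cp=camera_params("wrist"); im=snapshot("wrist"); save("w1",im)
np.savez("w1.npz",im=im,**{k:np.array(v) for k,v in cp.items()})
E
```

```text
1.35 [0.3806 0.2512 0.2067] [ 1.      0.0019 -0.0003] [-0.0003  0.0005 -1.    ] [-0.7503  0.533   0.1014  2.1026 -0.1067  0.5106 -0.5679]
```

View pics/w1.png

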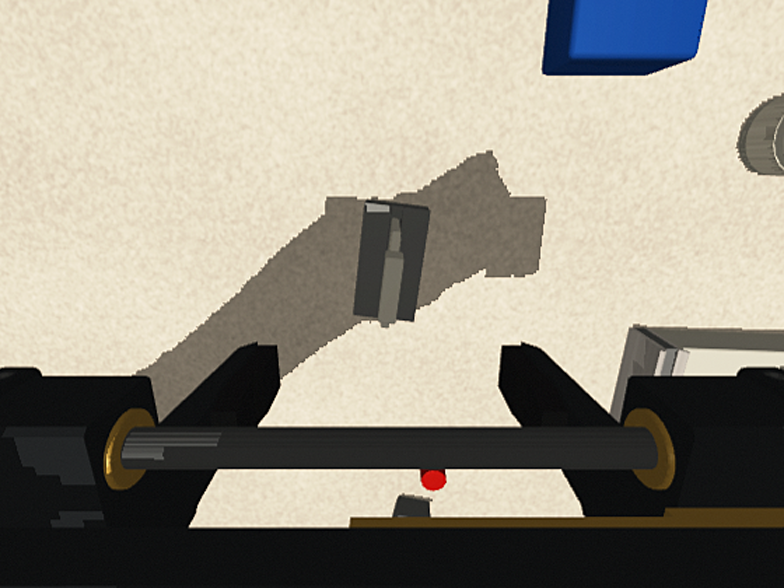

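Wrist view: the stand's corners are about (365,200), (429,208), (414,321) and (354,315). The holder's grip bar runs from (393,250) to (388,325), and everything is yawed about 7°. I'll zoom in to measure it.

```bash
python3 - <<'E'
from h import *
im=np.load("w1.npz")["im"]
c=im[135:240,235:325].astype(float)
c=np.clip((c/255)**0.5*300-20,0,255).astype(np.uint8)
c=cv2.resize(c,None,fx=5.5,fy=5.5,interpolation=cv2.INTER_CUBIC)
for k in range(0,105,15): cv2.putText(c,str(135+k),(0,int((k+.5)*5.5)),0,.4,(255,0,0));cv2.line(c,(0,int((k+.5)*5.5)),(8,int((k+.5)*5.5)),(255,0,0))
for k in range(0,90,15): cv2.putText(c,str(235+k),(int((k+.5)*5.5),12),0,.4,(255,0,0))
cv2.imwrite("pics/w1c.png",c[:,:,::-1])
E
```

```text
(no output)
```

View pics/w1c.png

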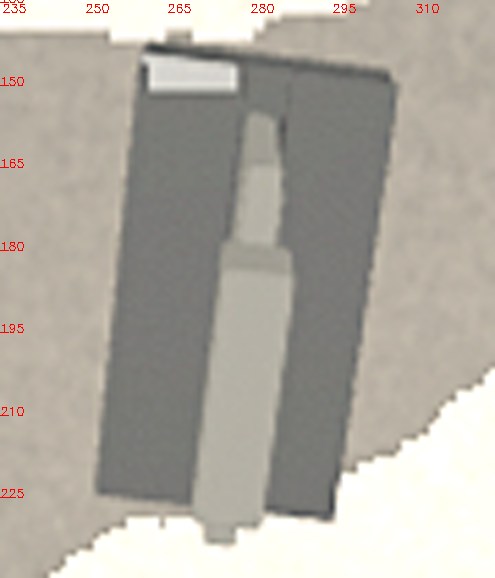

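The bar's top face in the crop has corners (222,266), (292,273), (263,524) and (192,517), clear enough to measure.

```bash
python3 - <<'E'
from h import *
np.set_printoptions(precision=4,suppress=True)
d=np.load("w1.npz");cp={k:d[k] for k in d.files}
f=lambda x,y:(235+x/5.5-.5,135+y/5.5-.5)
def quad(cs,z):
    P=np.array([px2w(cp,f(*c),z) for c in cs])[:,:2]; c=P.mean(0)
    ax=(P[0]+P[1]-P[2]-P[3])/2; print(z,c,"len",np.linalg.norm(ax),"wid",np.linalg.norm((P[1]+P[2]-P[0]-P[3])/2),"yaw",np.degrees(np.arctan2(-ax[0],ax[1])))
quad([(222,266),(292,273),(263,524),(192,517)],.107)
quad([(143,48),(395,83),(331,518),(97,493)],.033)
E
```

```text
0.107 [0.3822 0.2533] len 0.04261826277976262 wid 0.011453450780058522 yaw -6.254506785900245
0.033 [0.3822 0.253 ] len 0.09338743551075666 wid 0.05037245644590643 yaw -6.820697877568671
```

Emit:
carry_out(
  offset=[
    [0.036,-0.042,0.006],
    [0.036,-0.042,0.006],
    [0.036,-0.042,0.006],
    [0.036,-0.042,0.006],
    [0.036,-0.042,0.006],
    [0.036,-0.042,0.006],
    [0,0,0],
    [0,0,0],
  ],
  twist=[0,0,0,0,0,0,0,0],
)

```text
clock: 2.4
tool_pos: [0.5964, 0.0008, 0.2423]
eef_rot: [-0.707, -0.001, 0.002, 0.708]
contact_force: [-0.5, 1.0, -0.2]
opening: 1.001
```

```bash
python3 - <<'E'
from h import *
np.set_printoptions(precision=4,suppress=True)
p,m,s=pose(); print(s["clock"],p,m[:,0],m[:,1],s["q"])
cp=camera_params("wrist"); im=snapshot("wrist"); save("w2",im)
np.savez("w2.npz",im=im,**{k:np.array(v) for k,v in cp.items()})
E
```

```text
2.4 [0.5964 0.0008 0.2423] [ 1.      0.0032 -0.0011] [-0.0011  0.0016 -1.    ] [-0.1097  0.6439  0.0554  1.6583 -0.0469  0.8416 -0.0308]
```

View pics/w2.png

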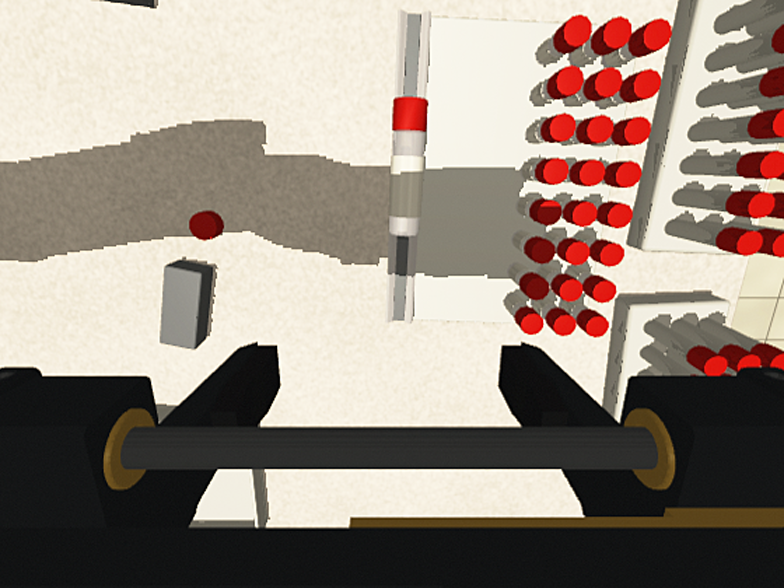

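The whole channel is in view: its ends are at (413,12) and (400,321), and the tube runs from the cap at (410,97) to its end at (403,235). I'll zoom in on it.

```bash
python3 - <<'E'
from h import *
im=np.load("w2.npz")["im"]
out=[]
for v0 in (0,118):
    c=im[v0:v0+118,262:322].astype(float)
    c=np.clip((c/255)**1.3*255,0,255).astype(np.uint8)
    c=cv2.resize(c,None,fx=5,fy=5,interpolation=cv2.INTER_CUBIC)
    for k in range(0,118,10): cv2.putText(c,str(v0+k),(12,int((k+.5)*5)+4),0,.35,(255,0,0));cv2.line(c,(0,int((k+.5)*5)),(8,int((k+.5)*5)),(255,0,0))
    out+=[c]
cv2.imwrite("pics/w2c.png",np.hstack(out)[:,:,::-1])
E
```

```text
(no output)
```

View pics/w2c.png

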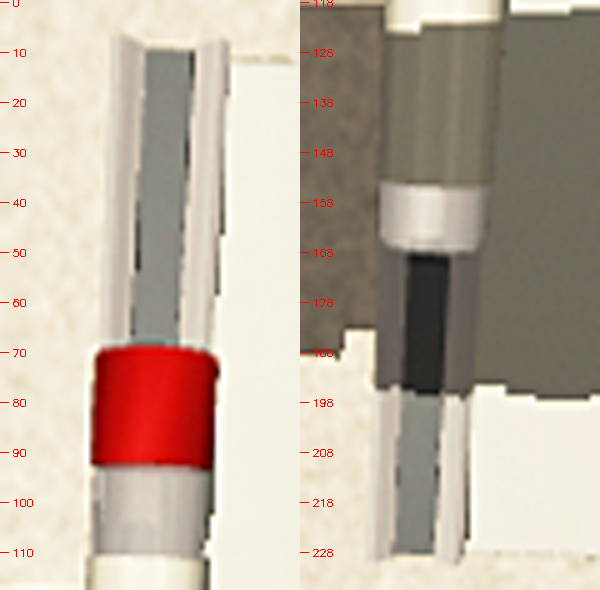

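```bash
python3 - <<'E'
from h import *
np.set_printoptions(precision=4,suppress=True)
d=np.load("w2.npz");cp={k:d[k] for k in d.files}
def f(x,y,p): return (262+(x-300*p)/5-.5,118*p+y/5-.5)
W=lambda x,y,p,z: px2w(cp,f(x,y,p),z)
def ends(n,a,b,c,e,z):
    P=[W(*a,0,z),W(*b,0,z),W(*c,1,z),W(*e,1,z)]
    t=(P[0]+P[1])/2;q=(P[2]+P[3])/2;ax=t-q
    print(n,"c",(t+q)/2,"len",np.linalg.norm(ax),"yaw",np.degrees(np.arctan2(-ax[0],ax[1])),"wid",np.linalg.norm(P[0]-P[1]),np.linalg.norm(P[2]-P[3]),"top",t,"bot",q)
ends("rim",(113,36),(228,42),(372,556),(462,560),.053)
ends("gap",(147,50),(194,50),(395,552),(434,552),.046)
# deck right edge (z .044): corners
print("deck ends",W(292,62,0,.044),W(598,553,1,.044))
ends("tube",(97,347),(215,350),(380,240),(485,243),.066)
ends("tube61",(97,347),(215,350),(380,240),(485,243),.061)
E
```

```text
rim c [0.6104 0.0658 0.053 ] len 0.2376397817244565 yaw -1.9728673408241237 wid 0.023055300051602154 0.02236828133132249 top [0.6145 0.1845 0.053 ] bot [ 0.6063 -0.053   0.053 ]
gap c [0.6104 0.0653 0.046 ] len 0.23905268617378742 yaw -2.1676279115534096 wid 0.00961980054238399 0.009867388650489617 top [0.6149 0.1848 0.046 ] bot [ 0.6058 -0.0541  0.046 ]
deck ends [0.6401 0.1834 0.044 ] [ 0.6526 -0.055   0.044 ]
tube c [0.6103 0.0769 0.066 ] len 0.09843397618084253 yaw -1.9933307930588757 wid 0.024011713794874275 0.023459678676904825 top [0.612  0.1261 0.066 ] bot [0.6086 0.0277 0.066 ]
tube61 c [0.6105 0.0769 0.061 ] len 0.09995758065121677 yaw -1.9933307930589028 wid 0.024383377684708475 0.023822797923860845 top [0.6123 0.1268 0.061 ] bot [0.6088 0.0269 0.061 ]
```

Emit:
carry_out(
  offset=[
    [0.0035,0.019,-0.03],
    [0.0035,0.019,-0.04],
    [0.0035,0.019,-0.04],
    [0.0035,0.019,-0.035],
    [0,0,-0.025],
    [0,0,-0.012],
    [0,0,0],
    [0,0,0],
  ],
  twist=[-2.2,0,0,0,0,0,0,0],
  grip=0.06,
  newtons=12,
)

```text
clock: 3.45
tool_pos: [0.6116, 0.0747, 0.0619]
eef_rot: [-0.707, 0.013, -0.014, 0.707]
contact_force: [-0.4, -0.7, -0.4]
opening: 0.68
```

Lower it a little, then close.

Emit:
carry_out(
  offset=[
    [-0.001,0.002,-0.0045],
    [0,0,0],
  ],
  twist=[0,0],
)

```text
clock: 3.7
tool_pos: [0.6098, 0.0768, 0.0565]
eef_rot: [-0.707, 0.013, -0.013, 0.707]
contact_force: [0.5, 1.1, 0.9]
opening: 0.679
```

Emit:
carry_out(
  offset=[
    [0,0,0],
    [0,0,0],
    [0,0,0],
    [0,0,0],
  ],
  twist=[0,0,0,0],
  grip=0.015,
  newtons=12,
)

```text
clock: 4.2
tool_pos: [0.6098, 0.0765, 0.0563]
eef_rot: [0.707, -0.013, 0.013, -0.707]
contact_force: [0.0, -0.5, 0.5]
opening: 0.286
```

Emit:
carry_out(
  offset=[
    [0,0,0.01],
    [0,0,0.025],
    [0,0,0.04],
    [-0.02,-0.03,0.03],
    [-0.035,-0.05,0],
    [-0.035,-0.05,0],
    [-0.035,-0.05,0],
    [-0.035,-0.05,0],
  ],
  twist=[0,0,0,0,0,0,0,0],
)

```text
clock: 5.2
tool_pos: [0.4491, -0.1551, 0.162]
eef_rot: [0.707, -0.013, 0.014, -0.707]
contact_force: [0.1, -1.5, -0.4]
opening: 0.287
```

Emit:
carry_out(
  offset=[
    [-0.035,-0.05,0],
    [-0.025,-0.035,0],
    [-0.01,-0.014,0],
    [0,0,-0.02],
    [0,0,-0.03],
    [0,0,-0.02],
    [0,0,0],
    [0,0,0],
  ],
  twist=[0,0,0,0,0,0,0,0],
)

```text
clock: 6.2
tool_pos: [0.3803, -0.2528, 0.0921]
eef_rot: [0.707, -0.013, 0.014, -0.707]
contact_force: [0.2, -0.7, -1.2]
opening: 0.289
```

```bash
python3 - <<'E'
from h import *
np.set_printoptions(precision=4,suppress=True)
p,m,s=pose(); print(s["clock"],p,m[:,0],s["opening"])
a=snapshot("wrist"); b=snapshot("top")
b=cv2.resize(b[200:320,280:400],(420,420),interpolation=cv2.INTER_CUBIC)
cv2.imwrite("pics/w3.png",cv2.resize(np.hstack([a,b]),None,fx=.81,fy=.81)[:,:,::-1])
E
```

```text
6.2 [ 0.3803 -0.2528  0.0921] [ 0.9993 -0.0381  0.0011] 0.28942435759172735
```

View pics/w3.png

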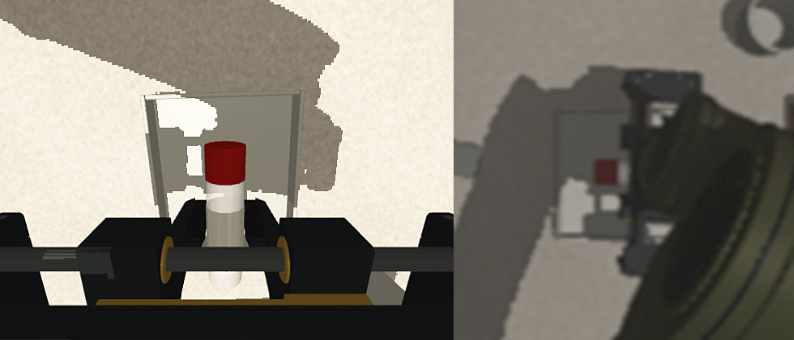

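The tube hangs centred over the tray, with the cap at (225,160) between walls at (150,150) and (297,150). Lower and release.

Emit:
carry_out(
  offset=[
    [0,0,-0.025],
    [0,0,-0.03],
    [0,0,-0.015],
    [0,0,-0.008],
    [0,0,0],
    [0,0,0],
  ],
  twist=[0,0,0,0,0,0],
)

```text
clock: 7.05
tool_pos: [0.3836, -0.255, 0.0172]
eef_rot: [-0.706, 0.015, -0.011, 0.708]
contact_force: [0.8, 0.2, 0.5]
opening: 0.294
```

Emit:
carry_out(
  offset=[
    [0,0,0],
    [0,0,0],
    [0,0,0],
    [0,0,0.02],
    [0,0,0.04],
    [0,0,0.05],
    [0,0,0.05],
    [0,0,0],
  ],
  twist=[0,0,0,0,0,0,0,0],
  grip=0.045,
)

```text
clock: 8.05
tool_pos: [0.385, -0.2558, 0.1795]
eef_rot: [-0.707, 0.014, -0.014, 0.707]
contact_force: [-0.4, 0.6, -1.1]
opening: 0.508
```

Emit:
carry_out(
  offset=[
    [0.02,0.058,0.0],
    [0.02,0.058,0.0],
    [0.02,0.058,0.0],
    [0.01,0.06,0],
    [-0.01,0.06,0],
    [-0.02,0.058,0],
    [-0.02,0.058,0],
    [-0.02,0.05,0],
  ],
  twist=[0,0,-1,-1,-1,-1.3,0,0],
)

```text
clock: 9.05
tool_pos: [0.3819, 0.207, 0.1754]
eef_rot: [-0.705, 0.042, -0.037, 0.707]
contact_force: [0.8, -0.1, 0.2]
opening: 0.51
```

Emit:
carry_out(
  offset=[
    [0,0.022,-0.015],
    [0,0,-0.01],
    [0,0,0],
    [0,0,0],
  ],
  twist=[0,0,0,0],
)

```text
clock: 9.55
tool_pos: [0.3836, 0.2254, 0.1514]
eef_rot: [-0.705, 0.043, -0.039, 0.707]
contact_force: [0.1, 0.1, -0.1]
opening: 0.512
```

```bash
python3 - <<'E'
from h import *
np.set_printoptions(precision=4,suppress=True)
p,m,s=pose(); print(s["clock"],p,m[:,0],m[:,1],s["opening"])
cp=camera_params("wrist"); im=snapshot("wrist")
np.savez("w4.npz",im=im,**{k:np.array(v) for k,v in cp.items()})
for z,y in ((.107,0.022),(.107,-.022)):
  print(w2px(cp,[.382,.253+y,z]))
t=snapshot("top")[200:320,280:400]
c=im[100:300,170:390].astype(float); c=np.clip((c/255)**0.6*255,0,255).astype(np.uint8)
c=cv2.resize(c,None,fx=2.5,fy=2.5,interpolation=cv2.INTER_CUBIC)
for k in range(0,200,20): cv2.putText(c,str(100+k),(12,int((k+.5)*2.5)+4),0,.35,(255,0,0));cv2.line(c,(0,int((k+.5)*2.5)),(8,int((k+.5)*2.5)),(255,0,0))
t=cv2.resize(t,(240,240),interpolation=cv2.INTER_CUBIC); t=np.vstack([t,np.zeros((260,240,3),np.uint8)])
cv2.imwrite("pics/w4.png",np.hstack([c,t])[:,:,::-1])
E
```

```text
9.55 [0.3836 0.2254 0.1514] [ 0.9933 -0.1156 -0.0069] [-0.0066  0.0035 -1.    ] 0.5118756872439773
[265.9498 163.1037]
[273.9174 225.3655]
```

View pics/w4.png

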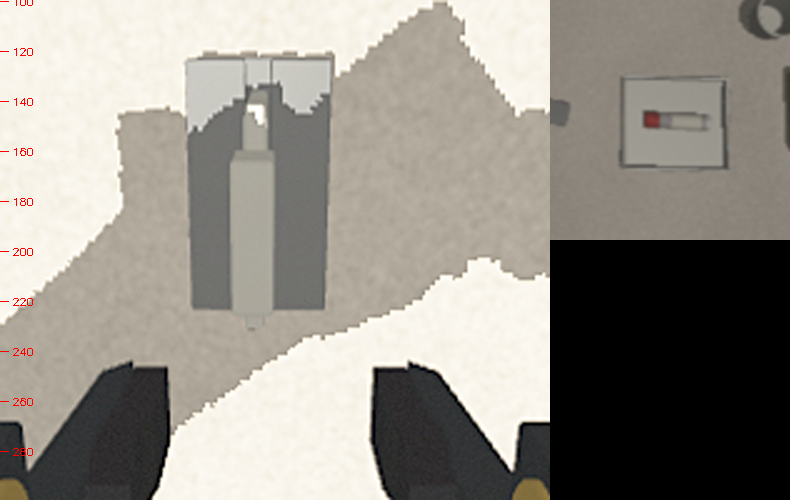

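The tube lies in the tray, clear of the fingers. The bar's top face (crop columns 232–274, rows 160–316) matches the predicted (0.3825, 0.2525) to within 1 px. Grasp it.

Emit:
carry_out(
  offset=[
    [-0.001,0.015,0],
    [0,0.012,-0.01],
    [0,0,-0.025],
    [0,0,-0.025],
    [0,0,-0.014],
    [0,0,0],
    [0,0,0],
  ],
  twist=[0,0,0,0,0,0,0],
)

```text
clock: 10.52
tool_pos: [0.3826, 0.2546, 0.0779]
eef_rot: [-0.704, 0.042, -0.038, 0.708]
contact_force: [-0.6, 0.3, 0.1]
opening: 0.509
```

Emit:
carry_out(
  offset=[
    [0,0,0],
    [0,0,0],
    [0,0,0],
    [0,0,0],
    [0,0,0],
    [0,0,0],
  ],
  twist=[0,0,0,0,0,0],
  grip=0.0,
  newtons=45,
)

```text
clock: 11.28
tool_pos: [0.3824, 0.2543, 0.0777]
eef_rot: [-0.704, 0.042, -0.038, 0.708]
contact_force: [-0.7, 0.0, 4.8]
opening: 0.13
```

```bash
python3 -c "
from h import *
p,m,s=pose(); print(s['clock'],p,m,s['opening']*88.1,s['contact_force'],s['moment'])"
```

```text
11.275 [0.38243065 0.25425349 0.07766348] [[ 0.99359417 -0.00578513  0.11285903]
 [-0.11283088  0.0049814   0.99360172]
 [-0.00631031 -0.99997086  0.00429675]] 11.448964864164116 [-0.73229761  0.02414804  4.75181078] [-0.07758313  0.13172864 -0.02856217]
```

Emit:
carry_out(
  offset=[
    [0,0,0.015],
    [0,0,0.035],
    [0,0,0.05],
    [0.028,-0.022,0.01],
    [0.04,-0.033,0],
    [0.04,-0.033,0],
    [0.04,-0.033,0],
    [0.04,-0.033,0],
  ],
  twist=[0,0,0,0,1.5,1.5,1.4,0],
)

```text
clock: 12.28
tool_pos: [0.571, 0.099, 0.187]
eef_rot: [-0.705, 0.015, -0.01, 0.709]
contact_force: [1.0, 0.9, -1.3]
opening: 0.133
```

Emit:
carry_out(
  offset=[
    [0.03,-0.023,0],
    [0.01,-0.01,0],
    [0,0,-0.02],
    [0,0,-0.025],
    [0,0,0],
    [0,0,0],
  ],
  twist=[0,0,0,0,0,0],
)

```text
clock: 13.02
tool_pos: [0.6102, 0.068, 0.1431]
eef_rot: [-0.705, 0.015, -0.01, 0.709]
contact_force: [-0.2, 0.0, 0.1]
opening: 0.128
```

```bash
python3 - <<'E'
from h import *
np.set_printoptions(precision=4,suppress=True)
p,m,s=pose(); print(s["clock"],p,m[:,0],m[:,1],s["opening"],s["contact_force"])
cp=camera_params("wrist"); im=snapshot("wrist"); sc=snapshot("scene")
np.savez("w5.npz",im=im,**{k:np.array(v) for k,v in cp.items()})
for q in ([.6104+.0044,.1855,.053],[.6104,.0655,.053],[.6104,.0655+.046,.046]): print(w2px(cp,q))
a=cv2.resize(im[0:260,170:390],None,fx=2.2,fy=2.2,interpolation=cv2.INTER_CUBIC)
u,v=w2px(camera_params("scene"),[.61,.066,.08]).astype(int); print(u,v)
b=cv2.resize(sc[v-60:v+60,u-35:u+35],None,fx=4.4,fy=4.4,interpolation=cv2.INTER_CUBIC); 
h=max(a.shape[0],b.shape[0]); P=lambda x: np.vstack([x,np.zeros((h-x.shape[0],x.shape[1],3),np.uint8)])
cv2.imwrite("pics/w5.png",np.hstack([P(a),P(b)])[:,:,::-1])
E
```

```text
13.025 [0.6102 0.068  0.1431] [ 0.9994 -0.0352 -0.0064] [-0.0062  0.0047 -1.    ] 0.12807391670359378 [-0.2046  0.042   0.1286]
[278.0139  61.8926]
[277.7573 215.5853]
[275.8749 160.9376]
278 232
```

View pics/w5.png

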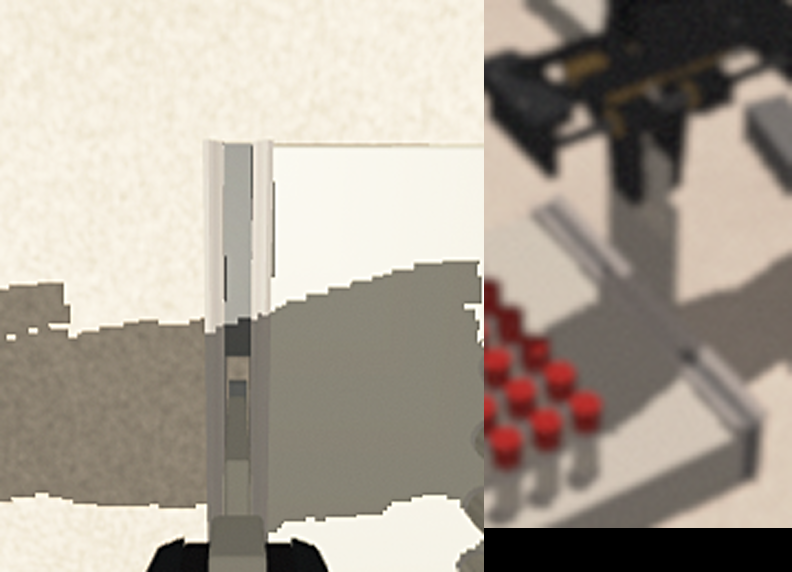

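The foot hangs over the gap (crop columns 226–249, inside the gap 224–251). The block end is at row 356, which fits the estimate to about 1.5 mm. Lower it in steps.

Emit:
carry_out(
  offset=[
    [0.0005,-0.0015,0],
    [0,0,-0.01],
    [0,0,-0.01],
    [0,0,-0.01],
    [0,0,-0.01],
    [0,0,-0.01],
    [0,0,0],
  ],
  twist=[0,0,0,0,0,0,0],
)

```text
clock: 14.0
tool_pos: [0.6101, 0.0656, 0.0914]
eef_rot: [-0.706, 0.016, -0.01, 0.708]
contact_force: [-0.4, 0.1, -0.8]
opening: 0.129
```

Emit:
carry_out(
  offset=[
    [0,0,-0.004],
    [0,0,-0.004],
    [0,0,-0.004],
    [0,0,0],
  ],
  twist=[0,0,0,0],
)

```text
clock: 14.5
tool_pos: [0.6112, 0.0658, 0.081]
eef_rot: [-0.705, 0.015, -0.011, 0.709]
contact_force: [-0.9, -0.3, 5.5]
opening: 0.135
```

Emit:
carry_out(
  offset=[
    [0,0,-0.002],
    [0,0,-0.002],
    [0,0,-0.001],
    [0,0,0],
  ],
  twist=[0,0,0,0],
)

```text
clock: 15.0
tool_pos: [0.6114, 0.0658, 0.0766]
eef_rot: [-0.705, 0.015, -0.011, 0.709]
contact_force: [-0.1, -0.5, 7.4]
opening: 0.132
```

Emit:
carry_out(
  offset=[
    [0,0,-0.0015],
    [0,0,-0.0015],
    [0,0,0],
    [0,0,0],
  ],
  twist=[0,0,0,0],
)

```text
clock: 15.5
tool_pos: [0.6115, 0.0658, 0.074]
eef_rot: [-0.705, 0.015, -0.011, 0.709]
contact_force: [-2.0, -1.0, 9.1]
opening: 0.131
```

Emit:
carry_out(
  offset=[
    [0,0,-0.001],
    [0,0,-0.001],
    [0,0,0],
    [0,0,0],
  ],
  twist=[0,0,0,0],
)

```text
clock: 16.0
tool_pos: [0.6121, 0.0658, 0.0736]
eef_rot: [-0.705, 0.014, -0.012, 0.709]
contact_force: [-3.5, 0.4, 20.8]
opening: 0.129
```

The stop is reached: 2 mm more was commanded, z moved only 0.4 mm, and the force rose from 9 to 21 N at the expected height. Check with a picture.

```bash
python3 - <<'E'
from h import *
np.set_printoptions(precision=4,suppress=True)
im=snapshot("wrist"); sc=snapshot("scene"); cp=camera_params("wrist")
for k in range(2):
    p,m,s=pose(); print(s["clock"],p,s["opening"],s["contact_force"]); t=snapshot("top")
p=s["tool_pos"]
c=np.array([.611,.065,0]); ax=np.array([.038,.999,0])
for y,z in ((.022,.103),(.035,.079),(.046,.046)): print(y,z,w2px(cp,c+ax*y+[0,0,z]))
a=cv2.resize(im[0:260,170:390],None,fx=2.2,fy=2.2,interpolation=cv2.INTER_CUBIC)
b=cv2.resize(sc[172:292,243:313],None,fx=4.4,fy=4.4,interpolation=cv2.INTER_CUBIC)
h=a.shape[0]; b=b[:h]; a=a[:b.shape[0]]
b=np.vstack([b,np.zeros((a.shape[0]-b.shape[0],b.shape[1],3),np.uint8)])
cv2.imwrite("pics/w6.png",np.hstack([a,b])[:,:,::-1])
cv2.imwrite("pics/t6.png",cv2.resize(t,None,fx=1.4,fy=1.4)[:,:,::-1])
E
```

```text
16.1 [0.6121 0.0658 0.0736] 0.12932871749798155 [-3.3134 -0.1232 20.7732]
16.15 [0.6121 0.0658 0.0736] 0.1301509742679636 [-3.6514 -0.4776 20.5777]
0.022 0.103 [273.5696 250.1526]
0.035 0.079 [274.2324 206.5885]
0.046 0.046 [274.9185 173.7088]
```

View pics/w6.png

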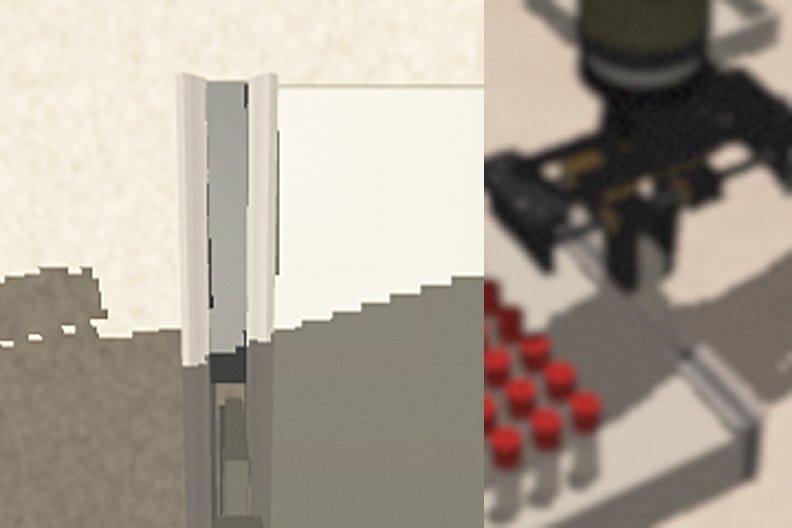

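View pics/t6.png

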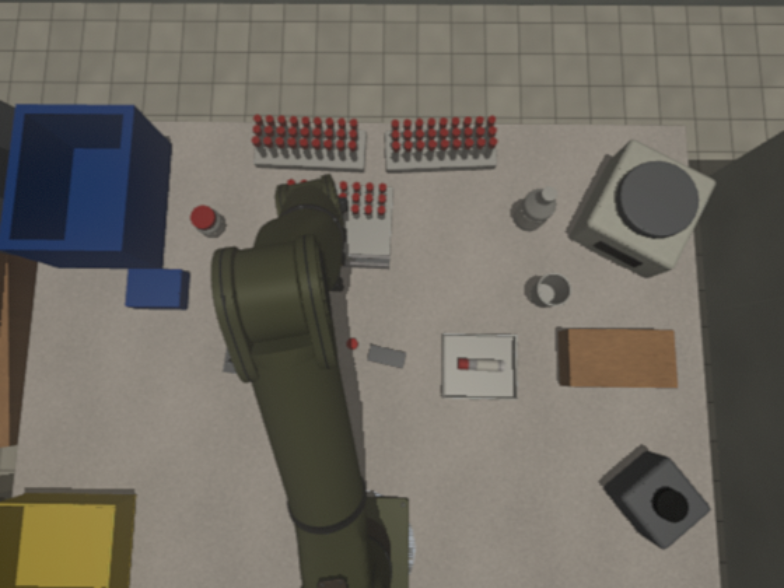

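The plate's shoulder shows at crop row 460 against a predicted 455 for fully home. The tube is in the tray and the bystanders haven't moved. Force is steady at about 20.7 N. Handing in.

```bash
python3 -c "
from h import *
print(job.finish_job()); s=get_state(); print(s['clock'],s['tool_pos'],s['contact_force'])"
```

```text
the job is handed in; nothing more can be done
None
the job is handed in; nothing more can be done
```

The tube is in the tray and released. The label holder is in the channel, in the middle between the end blocks, and still gripped and pressed home. I handed the job in at about 16 s.

- **Fully home:** the foot works out at about 4 mm above the table. The last 2 mm of commanded push moved the tool only 0.4 mm, and the force rose from 9 to about 21 N, against the 11 N needed at the stop. It held steady at 20.6–20.8 N over the last two readings. The wrist picture agrees to about 2 px (roughly 1 mm) with a holder that is home and has not slipped in the grip.
- **Tube:** the final top picture shows it lying in the tray.
- **Everything else:** the objects visible in the last top picture look unmoved. The arm hid part of the stand and shelf there.
- **Small disagreements:**
  - The wrist pictures put the shelf's centre 1–2 mm apart along y. I shifted the holder 1.5 mm to suit, well inside the 11 mm of room on each side.
  - The first top picture put the stand about 8 mm off in y, so I used the two matching wrist views instead.
  - A sideways force of about 3.5 N remained at the end.

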